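Slide a relay under the spring flap of a test nest

ROBOT

A 6-joint arm with a two-finger parallel gripper is mounted at the origin on a cart in front of the work surface, level with it; the furniture and walls round the work are solid. World frame = base frame: x ahead of the robot, y to its left, z up, the work surface at z = 0. Lengths are in mm, angles in rad, forces in N, time in s.
With the tool pointing down it reaches from about 375 to 975 mm from the base axis. Payload 3.8 kg.
Tool frame: the origin (TCP) lies between the finger pads; the fingertips stand 25 mm ahead of it and the grasp point (between the pads) lies 6 mm ahead of it; z points along the fingers, y is the line along which they close (so a half turn about z gives the same grasp; the last joint's range is limited). The gripper opens to 88 mm and grips with 3 to 60 N. Pads are 18 mm wide; open, the fingers measure 123 mm over their backs; the gripper's body (75 mm by 187 mm) begins 45 mm behind the grasp point.
Start: joints at [-1.195, 0.264, 1.604, -0, 1.274, -0.037], TCP at [270.788, -618.298, 263.706] pointing down, gripper open.
Joint ranges: [-2.63, 2.63], [-0.94, 2.18], [0.31, 2.57], [-1.31, 4.45], [0, 2.66], [-2.55, 2.55]. Speed limits (rad/s): [2.57, 2.57, 3.14, 3.14, 3.14, 3.14].

INTERFACE

Orientations are given as a 3x3 rotation matrix whose columns are the frame's x, y, z axes.
In Python, from bench import telemetry, vision, robot gives the robot as it stands.
- The arm moves only by the tool arm_command, never from a script. Its argument "plan" is a list of rows, each a list of 7 numbers: the opening, from -1 (shut) to 1 (fully open), so that 0 is half open, then the shift along the tool's x, y, z in mm, then the turn, a rotation vector about the tool's x, y, z in degrees. A call has 1 to 10 rows; each row shifts and turns the commanded pose from where the row before left it, along the tool's axes as they then stand; what a row does not reach is not made up. A row lasts 1/12 s, in which the tool goes at most 41.7 mm and 7.16 degrees, less where a joint would pass 70% of its speed; a pose out of reach is approached as far as the arm can. A call with a gripper value outside its range is refused whole. The fingers move at their own pace and stop on an object; "force" is the grip in N (left out, the last holds). Time passes only in rows, so rows that do not move let the fingers close. It gives the time, the measured TCP pose, the force, the opening and the grip force at its end, in the units of the state.
- telemetry.sense(): the state, without advancing time (a new reading comes with each control period).
- vision.read_camera(name): name is "side" or "top" or "wrist"; returns a dict with "image" (384x512x3 uint8, red, green, blue), "camera_matrix" (3x3 intrinsics, pixels), "cam_to_world" (4x4, takes a point from camera to world coordinates). Camera axes: x right, y down, z forward; pixel columns grow to the right and rows downward; lengths in mm; the calibration is good to about 2 mm. A picture is of the moment at which its call begins. There is no depth.
- robot.hand_in(): hands the job in; it is judged then, once.
Trained networks look in a picture, given as the dict that the camera call returned (one of the last four; its "shot" number tells which), for a name from the list of things; names that differ only in an ending like _2 or _b are one class to them, and where a whole thing is asked for, a point or a joint stands for the part that bears it (a point fixed in the world has none). Each returns a list of dicts, best first, with "conf" (0 to 1); they miss things now and then, are a little off and sometimes report something else, mostly with a low value. They report only what shows in the picture. A call takes as long as a camera call. They do not tell look-alikes from the thing itself.
- vision.cut_out(thing, picture): "mask" (384x512 bool, what is visible of it) and "at" ([column, row] in pixels, amid what is visible of it).
- vision.landmark_of(thing, picture): "at" ([column, row] in pixels: a listed point, or the origin of a listed thing).
The state is a dict: "time": time; "joint_positions": joint angles; "joint_vel": joint speeds; "effort": joint torques, N m; "ee_pos": TCP position; "eef_rot": TCP orientation; "ft_force": force on the tool from outside, world axes, zero at the start; "moment": the same for the moment, N m; "width": finger opening in mm; "grasp_force": force on a finger pad.
Only numpy, scipy, OpenCV 4.12 (cv2) and the standard library are available. Lean on these libraries where they do the work, as an engineer would, in place of code of your own. Each camera call takes 0.05 s, during which the arm holds its last target. There are 200 camera calls.

TASK

Press the test nest's long lever down with one fingertip to hold its spring flap up, and meanwhile push the relay with the other fingertip along the lane, under the flap and fully home against the end stop. Then let the lever up so that the flap comes down on the relay, and move clear. Only push the relay, never lift it or tip it, and leave the other things on the bench alone.

Things in the scene. Friction and masses are not known exactly. Their poses are not given: they have to be found in the camera images.
- nest: Relay test nest: aluminium base plate fixed to the bench, x -129 to 49, y -37 to 47 mm, top at z = 6 mm. Origin: on the bench below the flap's front edge, on the lane's centre line; +x is the way the relay is pushed, +y points to the lever's side. Hinge shaft 9 mm thick along x at y = 36, z = 32 mm, between bearing blocks that reach z = 38 mm, at x = -125 and 37 mm.
- lane (a point): Point on the base's top at x = -12 mm in the nest's frame, on the lane's centre line, axes as the nest's. From here to the stop the two steel rails are parallel, inner faces at y = +-16 mm; toward the mouth they flare out to +-29 mm at x = -65 mm (nest). Rails are 5 mm high (tops 11 mm above the bench), so a fingertip can travel above them.
- stop (a point): Middle of the end stop's face, on the base's top (30, 0, 6 mm in the nest's frame): where the relay's front face comes to lie. The stop is two black shoulders, tops 24 mm above the bench, with a gap between them for the pins.
- flap (a joint): Angle (rad) of flap and lever, one piece on the shaft. 0: closed, the flap slants down across the lane and blocks it (pushing the relay cannot open it); 0.28: flat on the relay's top; 0.58: fully open, hard stop. The relay passes from about 0.35. A spring closes it: 2 N at the lever's middle to start, 5 N fully open.
- flap_edge (a point): Middle of the flap's front edge, on its top; moves with the flap. The flap is a steel plate 3 mm thick, over x 0 to 28 and y 36 to -22 mm of the nest; fully open, its free edge stands 50 mm above the bench.
- pad (a point): Centre of the lever's top face, moves with it. Ribbed steel plate 122 mm long (nest x -118 to 4 mm), 44 mm wide. Closed: slopes up and outward, top 30 mm above the bench at y = 59, 42 at y = 77, 54 at y = 96 mm (nest). Fully pressed: level, top 18 mm above the bench, y 54 to 98 mm. Pressing anywhere along x lifts the flap alike, and a fingertip can slide along it.
- relay: Plug-in relay lying in the lane's mouth, pins toward the stop: beige cover, black frame, 28 mm wide (x), 50 long (y), 23 high, about 35 g. Origin on its underside; back face to push at y = -25 mm, front face that meets the stop at y = +17, pins to +25 (they enter the stop's gap). Fully home, its origin is at nest x = 13 mm, its back at -12 mm: it projects from the flap, no finger need go under.
- capacitor: Bystander: a dark capacitor 22 x 63 x 22 mm, lying to the right of the nest.
- fuses: Bystander: a card box of fuses 40 x 62 x 18 mm, beyond the nest.
- loose_knob: Bystander: a black control knob 26 mm across, 17 mm high, standing beyond the nest on the left.
- hexkey: Bystander: a hex key 27 x 92 x 5 mm, lying on the left of the bench.
- plier: Bystander: pliers 38 x 176 x 11 mm, lying on the right of the bench.
Not all that is in view belongs to the job. What is meant by the nest is not blue or orange, and is the larger of those in its own colour.

How it is judged (in metres and radians):
On the way, in this order (a step that is already met when the one before it is completed fails the run):
1. the flap is held up while the relay is still outside (value of joint flap above 0.33 rad and x of relay in the frame of nest below -0.015 m), for 0.1 s.
2. with the flap held up, the relay is pushed home against the stop (value of joint flap above 0.33 rad and x of relay in the frame of nest above 0.0095 m), for 0.1 s.
At the end, for the whole second after the job is handed in: The relay lies flat in the lane, its front face within 3.5 mm of the stop, in line with the lane within 0.1 rad, at rest; the lever is free and the flap's spring presses the flap on the relay (joint 0.20 to 0.33) (x of relay in the frame of nest between 0.0095 and 0.017 m and y of relay in the frame of nest between -0.005 and 0.005 m and z of relay in the frame of nest below 0.009 m and angle between the y axis of relay and the x axis of nest, either way round below 0.1 rad and linear speed of relay below 0.01 m/s and value of joint flap between 0.2 and 0.33 rad and contact force between relay and flap above 0.5 N); the robot touches nothing.
It fails at once if the relay is lifted (z of relay in the frame of nest above 0.014 m).
It fails at once if the relay is tipped (angle between relay's own z axis and vertical above 0.3 rad).
It fails at once if another thing on the bench is disturbed (moved over 20 mm) (distance of any of capacitor, fuses, loose_knob, hexkey, plier from where it was at the start of the episode above 0.02 m).
It also fails if it takes over 32 s, if anything falls off the work surface, if the arm or the gripper's body presses on something with over 40 N, if the wrist force passes 120 N, or if a joint passes its speed limit or range.

## Working session

There is one attempt and no reset: what is moved stays moved. The work goes in short steps, Python scripts to look and compute and a tool call to move; the robot and the scene stay as the last step left them, time stands still between calls to the robot, and variables do not carry over. Pictures are saved under pics/ and viewed, at most 13 in all, crops included, and the job is handed in when it is done.

Besides the shell and the picture viewer there is one more tool, called as name([rows], argument=value, ...), one row to a line, values as JSON. arm_command: Moves the arm, as the interface text tells. Its arguments: {"type":"object","properties":{"plan":{"type":"array"},"force":{"type":"number"}},"required":["plan"]}

```bash
mkdir -p pics; ls
cat > h.py <<'E'
import numpy as np,cv2
from bench import telemetry,vision,robot
def save(p,n): cv2.imwrite('pics/'+n,p['image'][:,:,::-1])
def ray(p,uv):
    K=np.array(p['camera_matrix']);T=np.array(p['cam_to_world'])
    d=T[:3,:3]@np.linalg.solve(K,[uv[0],uv[1],1.]);return T[:3,3],d
def at_z(p,uv,z):
    o,d=ray(p,uv);return o+d*(z-o[2])/d[2]
def proj(p,X):
    K=np.array(p['camera_matrix']);T=np.array(p['cam_to_world'])
    c=T[:3,:3].T@(np.array(X,float)-T[:3,3]);u=K@c;return u[:2]/u[2]
E
python3 - <<'E'
from h import *
ims=[]
for n in ['top','side']:
    p=vision.read_camera(n);save(p,n+'0.png');print(n,np.round(p['cam_to_world'],2).tolist())
    for t in ['nest','relay','fuses','capacitor','loose_knob','hexkey','plier']:
        for r in vision.cut_out(t,p)[:3]: print(t,'cut',np.round(r['at']),round(r['conf'],2),r['mask'].sum(),np.round(at_z(p,r['at'],10)))
    for t in ['nest','lane','stop','flap_edge','pad','relay']:
        for r in vision.landmark_of(t,p)[:3]: print(t,'lm',np.round(r['at'],1),round(r['conf'],2),np.round(at_z(p,r['at'],6)))
E
```

```text
pics
top [[-0.02, -0.98, 0.18, 411.84], [-1.0, 0.02, 0.01, -21.98], [-0.01, -0.18, -0.98, 881.23], [0.0, 0.0, 0.0, 1.0]]
nest cut [290. 188.] 0.9 3040 [570. -97.  10.]
nest cut [217. 152.] 0.73 1787 [665.  82.  10.]
nest cut [189. 260.] 0.66 3859 [400. 147.  10.]
relay cut [300. 184.] 0.58 196 [ 580. -121.   10.]
fuses cut [298. 130.] 0.56 449 [ 717. -123.   10.]
capacitor cut [318. 158.] 0.71 152 [ 644. -170.   10.]
loose_knob cut [268. 146.] 0.55 54 [678. -45.  10.]
loose_knob cut [290. 186.] 0.18 3084 [574. -98.  10.]
hexkey cut [146. 182.] 0.66 13 [591. 256.  10.]
hexkey cut [366. 158.] 0.56 461 [ 640. -289.   10.]
plier cut [364. 158.] 0.79 456 [ 640. -282.   10.]
nest lm [296.9 166.5] 0.92 [ 624. -117.    6.]
nest lm [221.6 136.5] 0.91 [706.  71.   6.]
nest lm [288.6 261.5] 0.84 [393. -88.   6.]
lane lm [195.3 243.3] 0.76 [440. 134.   6.]
lane lm [292.4 260.7] 0.72 [395. -97.   6.]
lane lm [293.5 173.3] 0.68 [ 607. -108.    6.]
stop lm [292.8 157.8] 0.92 [ 647. -107.    6.]
stop lm [283.6 249.6] 0.87 [421. -77.   6.]
stop lm [226.6 131.5] 0.84 [719.  58.   6.]
flap_edge lm [295
[... 945 characters left out ...]
.96 [ 617. -106.    6.]
nest lm [209.1 184.8] 0.81 [446. 124.   6.]
nest lm [302.5 197.1] 0.66 [697.  65.   6.]
lane lm [300.7 201.7] 0.86 [690.  45.   6.]
lane lm [273.5 241.3] 0.69 [ 611. -100.    6.]
lane lm [205.5 185.6] 0.67 [437. 120.   6.]
stop lm [311.5 195.8] 0.98 [721.  70.   6.]
stop lm [291.1 240.7] 0.9 [651. -98.   6.]
stop lm [191.7 233.2] 0.64 [419. -70.   6.]
flap_edge lm [207.2 177.4] 0.88 [438. 160.   6.]
flap_edge lm [276.4 237. ] 0.65 [618. -85.   6.]
flap_edge lm [181.7 233. ] 0.64 [396. -69.   6.]
pad lm [249.7 213.9] 0.87 [557.  -1.   6.]
pad lm [159.1 217.1] 0.83 [332. -10.   6.]
pad lm [287.1 178.3] 0.7 [664. 151.   6.]
relay lm [259.3 247.3] 0.52 [ 577. -118.    6.]
```

View pics/top0.png

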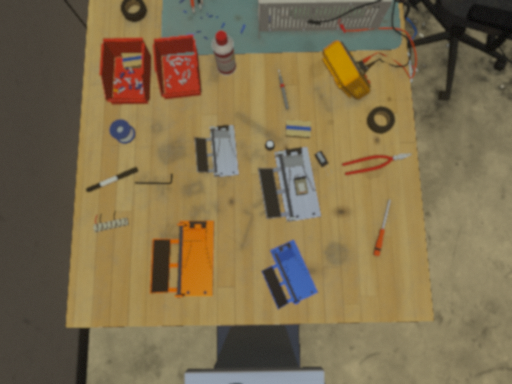

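View pics/side0.png

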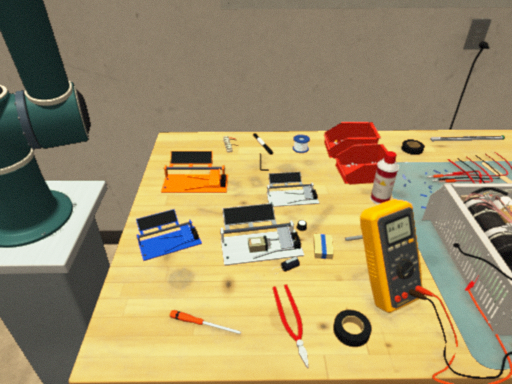

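Candidates, by top-view pixel: orange (189,260), blue (290,273), small grey (217,152), large grey (290,188). I choose the large grey one at (290,188), which also holds the relay. Next I fit its pose and check it in a close crop.

```bash
cat > fit.py <<'E'
from h import *
from scipy.optimize import least_squares
P={'nest':(0,0,0),'lane':(-12,0,6),'stop':(30,0,6),'pad':(-57,77,42)}
def collect(cams,centre):
    obs=[];ps={}
    for n in cams:
        p=vision.read_camera(n);ps[n]=p
        for t in list(P)+['relay']:
            for r in vision.landmark_of(t,p):
                g=at_z(p,r['at'],P.get(t,(0,0,6))[2])
                if r['conf']>.3 and np.hypot(*(g[:2]-centre))<110: obs.append((p,t,r['at'],r['conf']));break
    return obs,ps
def W(q,X):
    c,s=np.cos(q[2]),np.sin(q[2]);return np.array([q[0]+c*X[0]-s*X[1],q[1]+s*X[0]+c*X[1],X[2]])
def fit(obs,q0):
    o=[x for x in obs if x[1]!='relay']
    def f(q): 
        return np.concatenate([(at_z(p,uv,P[t][2])-W(q,P[t]))[:2] for p,t,uv,c in o])
    r=least_squares(f,q0,loss='soft_l1',f_scale=3)
    return r.x,[(x[1],np.round(f(r.x)[2*i:2*i+2],1).tolist()) for i,x in enumerate(o)]
def tonest(q,X):
    c,s=np.cos(q[2]),np.sin(q[2]);d=np.array(X[:2])-q[:2];return np.array([c*d[0]+s*d[1],-s*d[0]+c*d[1]])
E
python3 - <<'E'
from fit import *
obs,ps=collect(['top','side'],np.array([590,-90]))
q,res=fit(obs,[620,-110,.05]);print(q,res)
for p,t,uv,c in obs:
    if t=='relay': print('relay',c,tonest(q,at_z(p,uv,6)))
s=telemetry.sense();print(np.round(s['ee_pos'],1),np.round(s['eef_rot'],3).tolist(),s['time'],s['width'])
p=ps['top'];im=p['image'].copy()
box=lambda z:[(-129,-37,z),(49,-37,z),(49,47,z),(-129,47,z)]
big=cv2.resize(im[130:240,230:350],None,fx=5,fy=5,interpolation=cv2.INTER_CUBIC)
pts=np.array([(proj(p,W(q,X))-[230,130])*5+2 for X in box(6)],np.int32)
cv2.polylines(big,[pts],True,(0,255,0),1)
for X in P.values(): cv2.circle(big,tuple(((proj(p,W(q,X))-[230,130])*5+2).astype(int).tolist()),4,(255,0,0),1)
cv2.imwrite('pics/crop1.png',big[:,:,::-1])
w=vision.read_camera('wrist');print(np.round(w['cam_to_world'],2).tolist(),w['camera_matrix'])
E
```

```text
[ 6.23508528e+02 -1.08052930e+02  2.18921678e-01] [('nest', [4.8, -12.9]), ('lane', [-2.4, -1.3]), ('stop', [-5.8, -1.0]), ('pad', [-1.4, 0.3]), ('nest', [0.4, 5.9]), ('lane', [-1.3, 10.8]), ('stop', [1.8, 1.0]), ('pad', [5.0, -2.2])]
relay 0.64 [-38.84946246  -3.04784332]
relay 0.77 [-43.28004687  -8.39991917]
[ 270.8 -618.3  263.7] [[0.916, 0.401, -0.0], [0.401, -0.916, 0.0], [-0.0, -0.0, -1.0]] 2.0 88.0546539610702
[[0.4, -0.87, -0.28, 342.45], [-0.92, -0.38, -0.12, -587.68], [0.0, 0.3, -0.95, 384.04], [0.0, 0.0, 0.0, 1.0]] [[310.41637482   0.         252.75171525]
 [  0.         310.41637482 191.26210195]
 [  0.           0.           1.        ]]
```

View pics/crop1.png

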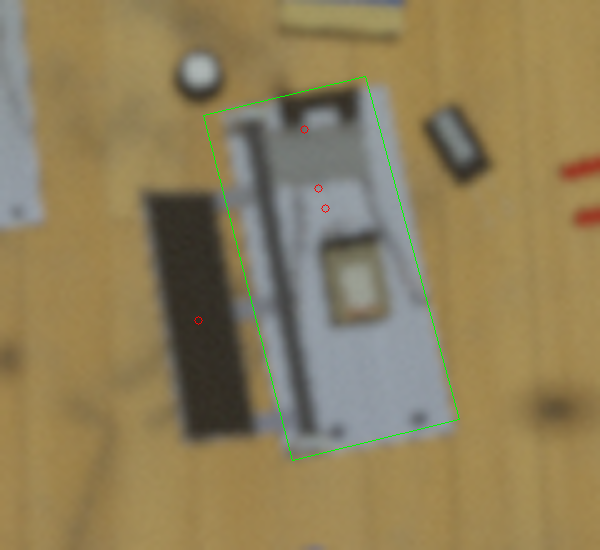

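arm_command([
  [1,32.6,-21.8,3,0,0,0],
  [1,32.6,-21.8,3,0,0,0],
  [1,32.6,-21.8,3,0,0,0],
  [1,32.6,-21.8,3,0,0,0],
  [1,32.6,-21.8,3,0,0,0],
  [1,32.6,-21.8,3,0,0,0],
  [1,32.6,-21.8,3,0,0,0],
  [1,32.6,-21.8,3,0,0,0],
  [1,32.6,-21.8,3,0,0,0],
  [1,32.6,-21.8,3,0,0,0],
])

```text
time: 2.88
ee_pos: [482.7, -286.1, 233.9]
eef_rot: [[0.916, 0.401, 0.001], [0.401, -0.916, -0.0], [0.0, 0.001, -1.0]]
ft_force: [1.0, 0.2, 0.3]
width: 87.9
grasp_force: 0.0
```

arm_command([
  [1,32.6,-21.8,3,0,0,0],
  [1,32.6,-21.8,3,0,0,0],
  [1,32.6,-21.8,3,0,0,0],
  [1,32.6,-21.8,3,0,0,0],
  [1,32.6,-21.8,3,0,0,0],
  [1,32.6,-21.8,3,0,0,0],
  [1,0,0,0,0,0,5.4],
  [1,0,0,0,0,0,5.4],
  [1,0,0,0,0,0,5.4],
  [1,0,0,0,0,0,0],
])

```text
time: 3.72
ee_pos: [608.8, -89.0, 215.6]
eef_rot: [[0.992, 0.128, -0.0], [0.128, -0.992, -0.0], [-0.0, 0.0, -1.0]]
ft_force: [0.0, 0.1, -0.4]
width: 87.8
grasp_force: 0.0
```

Run:
```python
from fit import *
s=telemetry.sense();print(np.round(s['ee_pos'],1),np.round(s['eef_rot'],3).tolist(),s['time'],s['width'])
obs,ps=collect(['wrist'],np.array([590,-90]))
p=ps['wrist'];save(p,'w1.png')
q,res=fit(obs,[623,-108,.13]);print(q,res)
for p_,t,uv,c in obs: print(t,c,np.round(uv,1),at_z(p,uv,P.get(t,(0,0,6))[2]))
```

```text
[608.8 -89.  215.6] [[0.992, 0.128, -0.0], [0.128, -0.992, -0.0], [-0.0, 0.0, -1.0]] 3.7167 87.80864574018615
[ 6.22428500e+02 -1.13905854e+02  1.66394659e-01] [('nest', [1.1, 0.0]), ('lane', [-3.4, 2.3]), ('stop', [1.3, -1.0]), ('pad', [-0.0, -0.9])]
nest 0.85 [276.2 156.7] [ 623.56710955 -113.88148109    0.        ]
lane 0.7 [274.1 172.4] [ 607.18611633 -113.63014858    6.        ]
stop 0.81 [277.2 129.6] [ 653.30714498 -109.94937936    6.        ]
pad 0.86 [205.7 223.4] [553.46235713 -48.32139092  42.        ]
relay 0.69 [276.  198.4] [ 577.73270825 -120.23862135    6.        ]
```

View pics/w1.png

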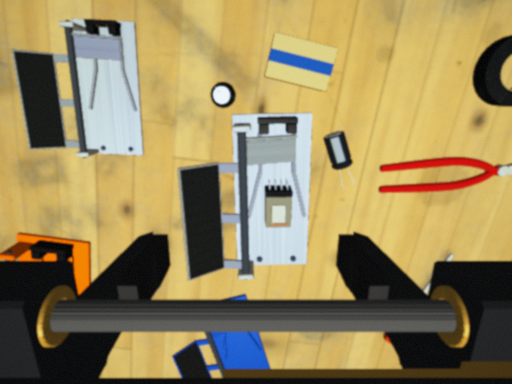

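The view shows the large grey nest with its plate corners near (312,114) and (305,264). The relay is at (278,205) and the lever at (205,222). I refine the pose from the plate edges.

Run:
```python
from fit import *
p=vision.read_camera('wrist');im=p['image']
hsv=cv2.cvtColor(im,cv2.COLOR_RGB2HSV)
m=((hsv[...,1]<50)&(hsv[...,2]>140)).astype(np.uint8)
m=cv2.morphologyEx(m,cv2.MORPH_CLOSE,np.ones((3,3)))
n,l,st,c=cv2.connectedComponentsWithStats(m); k=l[215,290] or l[240,290];print(st[k])
M=l==k
R=[(np.where(M[v,:330])[0].max()+.5,v) for v in range(125,256,4)]
T=[(u,np.where(M[100:,u])[0].min()+99.5) for u in range(250,309,4)]
B=[(u,np.where(M[:275,u])[0].max()+.5) for u in range(262,302,4)]
w=lambda L:np.array([at_z(p,x,6)[:2] for x in L])
R,T,B=w(R),w(T),w(B)
def f(q):
    a=lambda L:np.array([tonest(q,x) for x in L])
    return np.r_[a(R)[:,1]+37,a(T)[:,0]-49,a(B)[:,0]+129]
r=least_squares(f,[622,-114,.13],loss='soft_l1',f_scale=1);q=r.x
print(q,np.round(f(q),1).tolist());np.save('q.npy',q)
for t in ['stop','nest','lane','pad','relay']:
    for x in vision.landmark_of(t,p)[:3]:
        g=at_z(p,x['at'],P.get(t,(0,0,6))[2])
        if np.hypot(*(g[:2]-[590,-90]))<110: print(t,np.round(tonest(q,g),1))
# relay top outline (beige)
x=max(vision.cut_out('relay',p),key=lambda r:r['conf']*(abs(r['at'][0]-278)<15))
big=cv2.resize(im[100:280,170:330],None,fx=3.3,fy=3.3,interpolation=cv2.INTER_CUBIC)
D=lambda X:tuple(((proj(p,W(q,X))-[170,100]+.5)*3.3).astype(int).tolist())
def pl(L,c): cv2.polylines(big,[np.array([D(X) for X in L],np.int32)],True,c,1)
pl([(-129,-37,6),(49,-37,6),(49,47,6),(-129,47,6)],(0,255,0))
pl([(-118,59,30),(4,59,30),(4,96,54),(-118,96,54)],(255,0,0))
pl([(-12,16,11),(30,16,11),(30,-16,11),(-12,-16,11),(-65,-29,11),(-12,-16,11),(-12,16,11),(-65,29,11)],(0,0,255))
cn,_=cv2.findContours(x['mask'].astype(np.uint8),cv2.RETR_EXTERNAL,cv2.CHAIN_APPROX_NONE)
for r_ in cn: print(cv2.minAreaRect(r_))
cv2.drawContours(big,[((r_-[170,100]+.5)*3.3).astype(np.int32) for r_ in cn],-1,(255,0,255),1)
cv2.imwrite('pics/w2.png',big[:,:,::-1])
uv=np.argwhere(x['mask'])[:,::-1]
z=np.array([tonest(q,at_z(p,a,29)) for a in uv]);print('relay top extents nest (z29)',np.percentile(z,[1,50,99],axis=0))
```

```text
[ 216  113   96  156 9759]
[ 6.21922174e+02 -1.13487982e+02  1.46912663e-01] [0.4, 0.2, 0.1, -0.1, -0.3, -0.4, 0.5, 0.3, 0.1, -0.1, -0.2, -0.4, -0.6, 0.3, 0.2, -0.0, -0.2, -0.4, 0.6, 0.4, 0.2, 0.0, -0.2, -0.4, -0.5, 0.4, 0.2, 0.1, -0.1, -0.3, -0.5, 0.5, 0.3, 0.1, 0.1, -0.0, -0.1, -0.1, -0.2, -0.3, -0.3, -0.4, -0.5, -0.5, -0.6, -0.7, -0.7, -0.8, -0.0, -0.1, -0.2, 1.1, 1.0, 1.0, 0.9, 0.8, 0.7, 0.7]
stop [33.1  2.4]
nest [ 1.2 -2. ]
lane [-11.7   2.3]
pad [-54.7  75.5]
relay [-45.6   0.1]
((277.0, 205.0), (44.0, 28.0), 90.0)
relay top extents nest (z29) [[-68.65189847 -14.23320105]
 [-44.43614942  -0.51012014]
 [-21.52608693  13.2364926 ]]
```

View pics/w2.png

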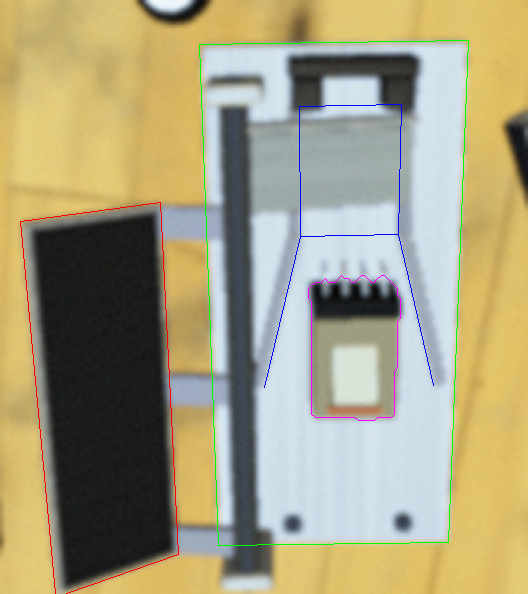

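arm_command([
  [0.364,0,0,0,0,0,-1.07],
  [0.364,-16.1,-2.4,26,0,0,0],
  [0.364,-16.1,-2.4,26,0,0,0],
  [0.364,-16.1,-2.4,26,0,0,0],
  [0.364,-16.1,-2.4,26,0,0,0],
  [0.364,-16.1,-2.4,26,0,0,0],
  [0.364,0,0,0,0,0,0],
  [0.364,0,0,0,0,0,0],
])

```text
time: 5.03
ee_pos: [525.6, -89.3, 84.4]
eef_rot: [[0.989, 0.148, -0.004], [0.148, -0.989, 0.001], [-0.003, -0.001, -1.0]]
ft_force: [0.8, -0.5, 1.2]
width: 59.9
grasp_force: 0.0
```

Run:
```python
from fit import *
q=np.load('q.npy');s=telemetry.sense();R=np.array(s['eef_rot'])
print(s['ee_pos'],tonest(q,s['ee_pos']),np.arctan2(R[1,0],R[0,0])-q[2],s['width'],s['ft_force'])
p=vision.read_camera('side');big=cv2.resize(p['image'][150:290,180:340],None,fx=4,fy=4,interpolation=cv2.INTER_CUBIC)
cv2.imwrite('pics/s2.png',big[:,:,::-1])
```

```text
[525.55892444 -89.29979693  84.4361826 ] [-91.784417    38.03373393] 0.0020035371519778467 59.91992628667075 [ 0.83736605 -0.54566178  1.16222046]
```

View pics/s2.png

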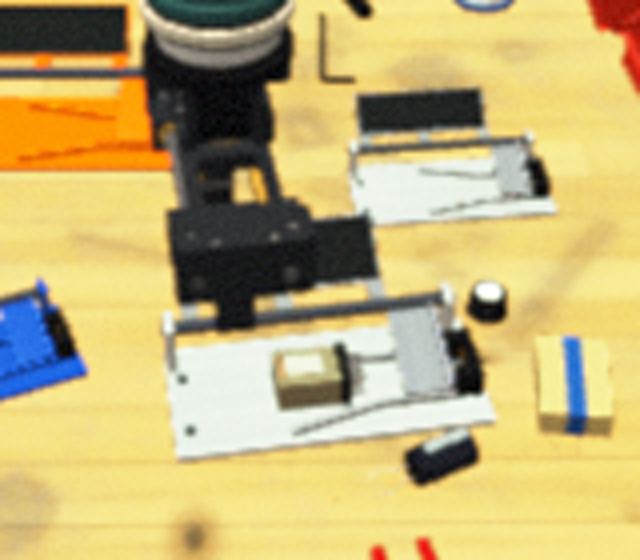

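The pusher finger hangs behind the relay and the other is over the lever. Pressing down.

arm_command([
  [0.364,0,0,7.5,0,0,0],
  [0.364,0,0,7.5,0,0,0],
  [0.364,0,0,7.5,0,0,0],
  [0.364,0,0,6,0,0,0],
  [0.364,0,0,5,0,0,0],
  [0.364,0,0,5,0,0,0],
  [0.364,0,0,0,0,0,0],
  [0.364,0,0,0,0,0,0],
])

```text
time: 5.75
ee_pos: [528.8, -90.2, 47.9]
eef_rot: [[0.989, 0.148, 0.003], [0.148, -0.989, -0.001], [0.003, 0.001, -1.0]]
ft_force: [3.2, -3.1, 5.7]
width: 60.0
grasp_force: 2.6
```

Run:
```python
from fit import *
q=np.load('q.npy');s=telemetry.sense()
print(s['ee_pos'],tonest(q,s['ee_pos']),s['width'],s['ft_force'])
p=vision.read_camera('side');big=cv2.resize(p['image'][190:290,210:320],None,fx=5,fy=5,interpolation=cv2.INTER_CUBIC)
cv2.imwrite('pics/s3.png',big[:,:,::-1])
for n in ['wrist','side']:
    p=vision.read_camera(n)
    for x in vision.landmark_of('flap_edge',p)[:1]: print(n,x,proj(p,W(q,(0,-22,50))),proj(p,W(q,(0,7,50))))
```

```text
[528.81950543 -90.2313884   47.88190446] [-88.69533066  36.63487847] 59.99260335751987 [ 3.1671117  -3.11330003  5.69497437]
wrist {'at': [326.4, 69.0], 'conf': 0.92} [416.47486722  61.89229845] [334.67212595  61.69840785]
side {'at': [304.4, 193.6], 'conf': 0.97} [281.80479233 238.16551708] [278.91493649 229.16647299]
```

View pics/s3.png

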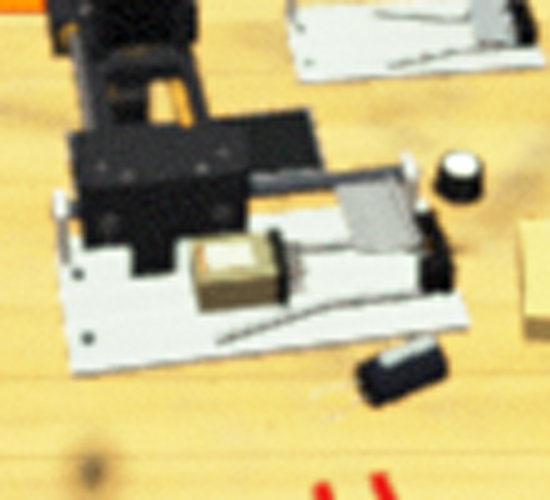

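The flap's free corner now lies at about (282,240), which matches a height near 46 mm, so it is up. Now I push.

arm_command([
  [0.364,2,-1,1,0,0,0],
  [0.364,4,-1,1,0,0,0],
  [0.364,4,0,0,0,0,0],
  [0.364,5,0,0,0,0,0],
  [0.364,5,0,0,0,0,0],
  [0.364,5,0,0,0,0,0],
  [0.364,5,0,0,0,0,0],
  [0.364,5,0,0,0,0,0],
  [0.364,5,0,0,0,0,0],
  [0.364,5,0,0,0,0,0],
])

```text
time: 6.83
ee_pos: [571.9, -80.8, 45.2]
eef_rot: [[0.989, 0.148, -0.0], [0.148, -0.989, 0.0], [-0.0, -0.0, -1.0]]
ft_force: [-4.1, -1.1, 4.2]
width: 60.1
grasp_force: 2.2
```

```bash
cat > st.py <<'E'
from fit import *
import sys
q=np.load('q.npy');s=telemetry.sense()
print(s['ee_pos'],tonest(q,s['ee_pos']),s['width'],s['ft_force'],s['time'])
p=vision.read_camera('side');big=cv2.resize(p['image'][190:290,210:320],None,fx=5,fy=5,interpolation=cv2.INTER_CUBIC)
cv2.imwrite('pics/'+sys.argv[1],big[:,:,::-1])
for x in vision.landmark_of('relay',p)[:1]: print(x,tonest(q,at_z(p,x['at'],6)))
E
python3 st.py s4.png
```

```text
[571.88802172 -80.79420026  45.1547753 ] [-44.70929954  39.66583243] 60.096357043973796 [-4.11991568 -1.11992393  4.15690565] 6.8333
{'at': [277.4, 244.1], 'conf': 0.22} [-2.14118579  5.08641293]
```

View pics/s4.png

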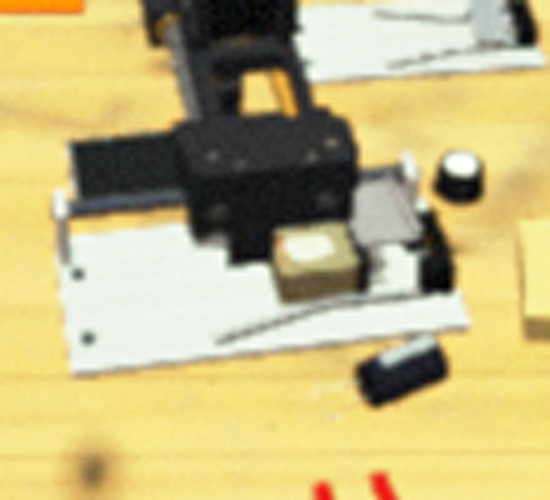

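The relay is straight in the lane with its pins just under the raised flap. I continue.

arm_command([
  [0.364,4,0,0,0,0,0],
  [0.364,4,0,0,0,0,0],
  [0.364,4,0,0,0,0,0],
  [0.364,4,0,0,0,0,0],
  [0.364,3,0,0,0,0,0],
  [0.364,2,0,0,0,0,0],
  [0.364,0,0,0,0,0,0],
])

```text
time: 7.52
ee_pos: [592.9, -77.8, 45.3]
eef_rot: [[0.989, 0.148, 0.001], [0.148, -0.989, 0.0], [0.001, 0.0, -1.0]]
ft_force: [-1.7, -0.4, 3.7]
width: 60.5
grasp_force: 2.1
```

arm_command([
  [0.364,1.5,0,0,0,0,0],
  [0.364,0,0,0,0,0,0],
])

```text
time: 7.68
ee_pos: [593.6, -77.7, 45.2]
eef_rot: [[0.989, 0.148, -0.0], [0.148, -0.989, -0.0], [-0.0, -0.0, -1.0]]
ft_force: [-3.6, -1.3, 4.8]
width: 60.2
grasp_force: 3.1
```

```bash
python3 st.py s5.png
```

```text
[593.63056128 -77.65816956  45.21653981] [-22.74190938  39.58530461] 60.15866294651028 [-3.58756274 -1.34066931  4.7782101 ] 7.6833
{'at': [283.5, 244.2], 'conf': 0.67} [11.51862589  2.53187438]
```

View pics/s5.png

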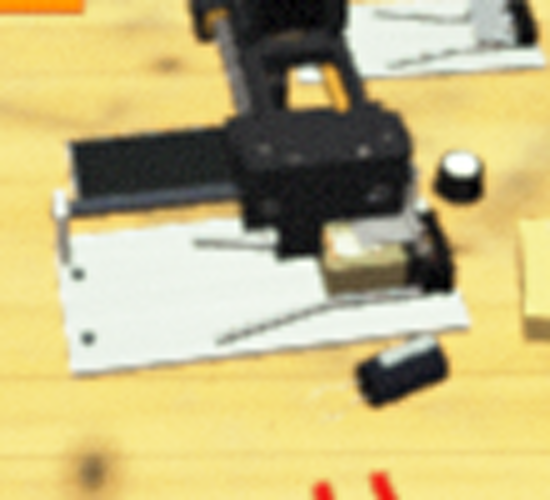

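The relay is almost home, under the flap, with an estimated x of 11.5 mm. I creep on until the force rises.

arm_command([
  [0.364,1.5,0,0,0,0,0],
  [0.364,0,0,0,0,0,0],
])

```text
time: 7.95
ee_pos: [593.8, -77.6, 45.1]
eef_rot: [[0.989, 0.148, -0.003], [0.148, -0.989, -0.0], [-0.003, -0.0, -1.0]]
ft_force: [-8.2, -1.8, 8.7]
width: 60.3
grasp_force: 5.0
```

arm_command([
  [0.364,1.5,0,0,0,0,0],
  [0.364,0,0,0,0,0,0],
])

```text
time: 8.12
ee_pos: [594.0, -77.6, 45.1]
eef_rot: [[0.989, 0.148, -0.006], [0.148, -0.989, -0.0], [-0.006, -0.001, -1.0]]
ft_force: [-11.9, -3.4, 11.8]
width: 60.0
grasp_force: 7.0
```

arm_command([
  [0.364,1.5,0,0,0,0,0],
  [0.364,0,0,0,0,0,0],
])

```text
time: 8.28
ee_pos: [594.1, -77.6, 45.1]
eef_rot: [[0.989, 0.147, -0.009], [0.148, -0.989, -0.0], [-0.009, -0.001, -1.0]]
ft_force: [-15.3, -3.2, 15.0]
width: 60.1
grasp_force: 8.9
```

arm_command([
  [0.364,-4,0,0,0,0,0],
  [0.364,-5,0,0,0,0,0],
  [0.364,-5,0,0,0,0,0],
  [0.364,-4,0,0,0,0,0],
  [0.364,0,0,0,0,0,0],
])

```text
time: 8.7
ee_pos: [581.3, -79.9, 46.0]
eef_rot: [[0.989, 0.148, 0.003], [0.148, -0.989, -0.001], [0.003, 0.001, -1.0]]
ft_force: [3.1, -1.3, 3.7]
width: 59.8
grasp_force: 2.2
```

```bash
python3 st.py s6.png
python3 - <<'E'
from fit import *
q=np.load('q.npy')
for n in ['side','wrist','top']:
    p=vision.read_camera(n)
    for t in ['relay','stop']:
        for x in vision.landmark_of(t,p)[:2]: print(n,t,x['conf'],tonest(q,at_z(p,x['at'],6)))
    # back-face candidates: expected pixel of relay top-back edge
    print(n,'top back edge mid if home',proj(p,W(q,(-12,0,29))))
E
```

```text
[581.26826742 -79.91834719  46.0293134 ] [-35.30188884  39.15912559] 59.84575707516542 [ 3.12979499 -1.25863179  3.66706022] 8.7
{'at': [283.4, 246.0], 'conf': 0.81} [10.00352516 -3.05084121]
side relay 0.46 [13.24620593  1.92452815]
side stop 0.95 [30.58060885 10.59810618]
side stop 0.91 [-193.98435649   65.84560374]
side top back edge mid if home [273.95291946 238.81540609]
wrist stop 0.6 [31.66566251  0.06523215]
wrist top back edge mid if home [333.42236422 214.39531853]
top stop 0.95 [-114.76337344  256.63078096]
top stop 0.75 [127.05828424 163.77718168]
top top back edge mid if home [297.46186214 169.90368531]
```

View pics/s6.png

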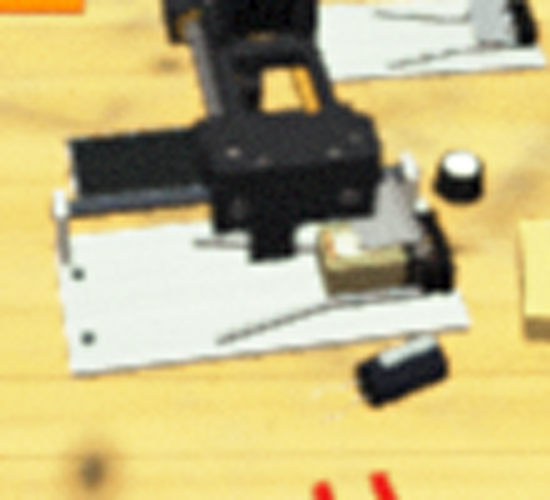

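The relay's back edge lies at about (274,239), as predicted for home. I lift off and check from above.

arm_command([
  [0.364,0,0,-6,0,0,0],
  [0.364,0,0,-6,0,0,0],
  [0.364,0,0,-6,0,0,0],
  [0.364,0,0,-10,0,0,0],
  [0.364,0,0,-30,0,0,0],
  [0.364,0,0,-35,0,0,0],
  [0.364,0,0,-35,0,0,0],
  [0.364,0,0,-30,0,0,0],
  [0.364,0,0,0,0,0,0],
  [0.364,0,0,0,0,0,0],
])

```text
time: 10.08
ee_pos: [581.1, -79.8, 205.9]
eef_rot: [[0.989, 0.148, 0.004], [0.148, -0.989, -0.001], [0.004, 0.001, -1.0]]
ft_force: [-0.6, 0.3, -0.9]
width: 60.1
grasp_force: 0.0
```

Run:
```python
from fit import *
q=np.load('q.npy');s=telemetry.sense();print(s['ee_pos'],s['ft_force'],s['time'])
p=vision.read_camera('wrist');im=p['image']
for t in ['relay','stop','nest','lane']:
    for x in vision.landmark_of(t,p)[:1]: print(t,x['conf'],x['at'],tonest(q,at_z(p,x['at'],P.get(t,(0,0,6))[2])))
for x in vision.cut_out('relay',p)[:1]:
    z=np.array([tonest(q,at_z(p,a,29)) for a in np.argwhere(x['mask'])[:,::-1]]);print('ext',x['conf'],np.percentile(z,[1,99],axis=0))
c=proj(p,W(q,(-10,10,6)));u,v=np.clip((c-[75,70]).astype(int),0,None);F=4
big=cv2.resize(im[v:v+140,u:u+150],None,fx=F,fy=F,interpolation=cv2.INTER_CUBIC)
D=lambda X:((proj(p,W(q,X))-[u,v]+.5)*F).astype(int)
for L,cl in [([(-12,14,29),(-12,-14,29)],(255,0,0)),([(30,16,24),(30,-16,24)],(0,255,0)),([(49,-37,6),(-129,-37,6)],(0,0,255)),([(49,-37,6),(49,47,6)],(0,0,255))]:
    cv2.polylines(big,[np.array([D(X) for X in L],np.int32)],False,cl,1)
cv2.imwrite('pics/w7.png',big[:,:,::-1])
```

```text
[581.1127987  -79.77262665 205.93357143] [-0.56573524  0.28768206 -0.86010368] 10.0833
relay 0.59 [289.4, 122.5] [14.92187684  1.19816184]
stop 0.81 [56.3, 233.1] [-108.00445953  259.69854321]
nest 0.75 [292.0, 136.8] [-0.22697096 -2.77678617]
lane 0.95 [59.1, 266.9] [-151.28467308  264.49009586]
ext 0.61 [[-12.02719875 -14.51802941]
 [ 34.52565168  13.12810132]]
```

View pics/w7.png

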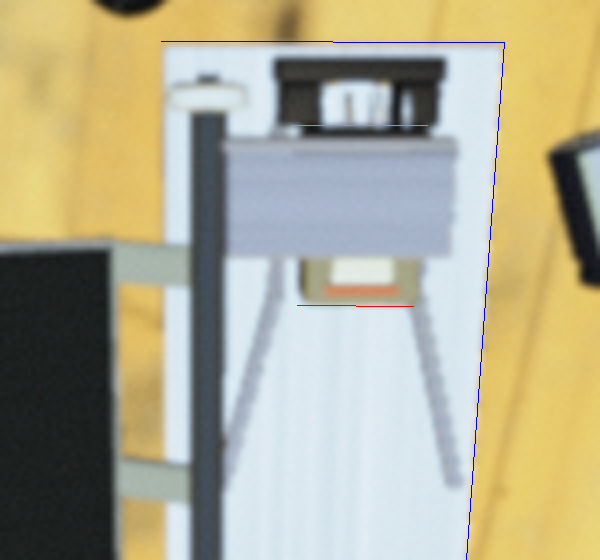

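From above, the relay's back edge lies on the predicted line at crop (357,305). Its front touches the shoulders, its pins are in the gap and the flap lies flat on it. The arm is clear, so I hand in.

```bash
python3 -c "
from bench import robot
print(robot.hand_in())"
```

```text
the job is handed in; nothing more can be done
None
```

The job is handed in, with no verdict returned: the last wrist picture shows the relay home against the stop and the flap down on it, with the arm clear at about 10 s of the 32 s allowed.

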